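# Line up the open pots and offer the caps from the tilted tote

### The arm

A 6-joint arm with a two-finger parallel gripper is mounted at the origin on the work surface. World frame = base frame: x ahead of the robot, y to its left, z up, the work surface at z = 0. Lengths are in m, angles in rad, forces in N, time in s.
With the tool pointing down it reaches from about 0.225 to 0.875 m from the base axis. Payload 3.4 kg.
Tool frame: the origin (TCP) lies midway between the tips of the shut fingers; the grasp point (between the pads) lies 19 mm behind it (manip.tcp_to_grasp is the distance from the TCP to the grasp point, in m); x points along the fingers, y is the direction in which the jaws open and shut, and the axes are right-handed (so a half turn about x gives the same grasp; the last joint's range is limited). The gripper opens to 85 mm and grips with 20 to 120 N. Pads are 22 mm wide; open, the fingers measure 114 mm over their backs; the gripper's body (76 mm by 85 mm) begins 54 mm behind the grasp point. The pads swing forward as they close: fully open they stand 13 mm farther back than shut.
Start: joints at [0.999, 0.276, 1.505, -0, 1.361, -0.121], TCP at [0.251, 0.518, 0.203] pointing down, gripper open.
Joint ranges: [-2.89, 2.89], [-0.75, 2.08], [0.22, 2.7], [-1.18, 4.32], [0.11, 2.71], [-2.7, 2.7]. Speed limits (rad/s): [2.57, 2.57, 3.14, 3.14, 3.14, 3.14].

### API

Orientations are given as a unit quaternion [w, x, y, z].
In Python, from rig import readout, eyes, job, manip gives the robot as it stands. The module is installed in compiled form; this text tells all that it offers.
- The arm moves only by the tool carry_out, never from a script. Its argument "deltas" is one flat list of numbers, 7 for each row, row after row: the shift along the tool's x, y, z scaled (see below), then the turn, a rotation vector about the tool's x, y, z scaled (see below), then the opening, from -1 (shut) to 1 (fully open). In form: [dx, dy, dz, ax, ay, az, grip, dx, dy, dz, ax, ay, az, grip, ...]. A call has 1 to 10 rows; each row shifts and turns the commanded pose from where the row before left it, along the tool's axes as they then stand; what a row does not reach is not made up. The controller multiplies each number of a shift by 60 mm and each number of a turn by 4 degrees. A row lasts 1/8 s, in which the tool goes at most 62.5 mm and 10.7 degrees, less where a joint would pass 70% of its speed; a pose out of reach is approached as far as the arm can. A call with a number of a shift or a turn outside -1 to 1 is refused whole. A call with a gripper value outside its range is refused whole. The fingers move at their own pace and stop on an object; "newtons" is the grip in N (left out, the last holds). Time passes only in rows, so rows that do not move let the fingers close. It gives the time, the measured TCP pose, the force and the opening at its end, in the units of the state.
- readout.get_state(): the state, without advancing time (a new reading comes with each control period).
- eyes.get_image(name): name is "scene" or "side" or "wrist"; returns a dict with "color" (480x640x3 uint8, red, green, blue), "z_map" (480x640 float32, m along the optical axis (not along the pixel's ray), 0 where there is no reading), "mtx" (3x3 intrinsics, pixels), "distortion" ([k1, k2, p1, p2, k3] as OpenCV has them; the pictures are not rectified), "origin" and "orientation" of the camera in the world. Camera axes: x right, y down, z forward; pixel columns grow to the right and rows downward; lengths in m; the calibration is good to about 2 mm. A picture is of the moment at which its call begins.
- job.sign_off(): hands the job in, once; it reports no verdict.
The state is a dict: "clock": time; "qpos": joint angles; "qd": joint speeds; "effort": joint torques, N m; "position": TCP position; "ee_rot": TCP orientation; "contact_force": force on the tool from outside, world axes, zero at the start; "moment": the same for the moment, N m; "width": finger opening in m.
Only numpy, scipy, OpenCV 4.12 (cv2) and the standard library are available. Lean on these libraries where they do the work, as an engineer would, in place of code of your own. Each camera call takes 0.05 s, during which the arm holds its last target.

### The job

Stand the two open pots from the counter upright on the low shelf next to the open pot already there, so that all three make one straight row along the middle of the board, side by side with only narrow gaps. Then pick up the tote of clean caps by its carry handle, tilt it towards its cut-down corner until all three teal caps have slid into that corner, and finish while still holding it like that, tilted, still and clear of the counter, for a colleague to take the caps out. Do not touch the caps or spill any, and leave everything else on the counter where it is.

Things in the scene. Friction and masses are not known exactly. Their poses are not given: they have to be found in the camera images.
- shelf_top (a point): Centre of the top face of the low white bench shelf's board. Board 120 mm deep (x axis of this frame, pointing away from the robot side) and 320 mm long (y axis of this frame, the direction of the row); top face 65 mm above the counter; no rim. The shelf is fixed; its place and yaw vary from run to run. The row runs along this y axis at x = 0.
- shelf: The same low shelf; origin under its centre on the counter, axes as for shelf_top.
- pot_a: The open pot that already stands on the shelf, in the middle of the board's depth and up to 80 mm to either side of its centre. Small white plastic sample pot with a blue label, without a cap: round body 42 mm diameter from 0 to 54 mm height, then a neck 28 mm diameter up to 68 mm; about 50 g, stiff. Origin: centre of its underside, z up. It is round, so its yaw does not matter.
- pot_b: Open pot standing on the counter in front of the shelf. Small white plastic sample pot with a blue label, without a cap: round body 42 mm diameter from 0 to 54 mm height, then a neck 28 mm diameter up to 68 mm; about 50 g, stiff. Origin: centre of its underside, z up. It is round, so its yaw does not matter.
- pot_c: Open pot standing on the counter in front of the shelf. Small white plastic sample pot with a blue label, without a cap: round body 42 mm diameter from 0 to 54 mm height, then a neck 28 mm diameter up to 68 mm; about 50 g, stiff. Origin: centre of its underside, z up. It is round, so its yaw does not matter.
- tote: Pale blue open-topped carry tote, teal rim and handle. Outside 240 mm (its x) by 170 mm (its y), walls 55 mm high, walls and floor 4 mm thick, 0.27 to 0.4 kg. Origin: centre of its underside, z up. At the corner towards its -x and -y the walls are cut down to 28 mm height for 60 mm along both sides: the cut-down corner.
- tote_handle (a point): Middle of the tote's fixed carry handle: a straight teal bar along the tote's x, 240 mm long, 18 mm wide (tote y), 16 mm high, its centre 136 mm above the tote's underside, carried by a post at each end. About 70 mm free space above the walls beneath the bar. Axes as the tote's.
- tote_corner (a point): Inner corner of the tote's floor at the cut-down corner (tote x -116 mm, y -81 mm, z 4 mm). Axes as the tote's.
- cap_1: Loose teal screw cap lying in the tote, 30 mm diameter, 13 mm high, 11 g. Origin: centre of its underside. Slippery on the tote (friction 0.14 to 0.20): it slides from about 8 to 12 degrees of tilt, along a wall from about twice that; 30 to 37 degrees straight between the two walls brings caps into the corner without spilling.
- cap_2: Loose teal screw cap lying in the tote, 30 mm diameter, 13 mm high, 11 g. Origin: centre of its underside. Slippery on the tote (friction 0.14 to 0.20): it slides from about 8 to 12 degrees of tilt, along a wall from about twice that; 30 to 37 degrees straight between the two walls brings caps into the corner without spilling.
- cap_3: Loose teal screw cap lying in the tote, 30 mm diameter, 13 mm high, 11 g. Origin: centre of its underside. Slippery on the tote (friction 0.14 to 0.20): it slides from about 8 to 12 degrees of tilt, along a wall from about twice that; 30 to 37 degrees straight between the two walls brings caps into the corner without spilling.
- capped_pot: Bystander: pot like the open ones but closed with a teal cap, 70 mm high, standing on the counter to the left of the open pots. Origin: centre of its underside.
- forceps: Bystander: steel clamp forceps lying on the counter, 145 mm long (its x), 44 mm wide, 10 mm high. Origin: below its middle. (Other equipment stands fixed along the back edge and at the far left and right of the counter, out of the way of the job.)
- gallipot: Bystander: small open steel bowl on the counter to the left of the shelf, 60 mm rim diameter, 32 mm high. Origin: centre of its underside.
There are look-alikes about, which are no part of the job. What is shaped like the pot_a but orange is not meant.

How it is judged:
By the outcome, as a careful person would: the job done as asked, in the order asked, and still so for the second after the job is handed in, while the arm keeps its last pose, push and grip.
It also fails if it takes over 67 s, if anything falls off the work surface, if the arm or the gripper's body presses on something with over 40 N, if the wrist force passes 120 N, or if a joint passes its speed limit or range.

## Working session

There is one attempt and no reset: what is moved stays moved. The work goes in short steps, Python scripts to look and compute and a tool call to move; the robot and the scene stay as the last step left them, time stands still between calls to the robot, and variables do not carry over. Pictures are saved under pics/ and viewed, and the job is handed in when it is done.

Besides the shell and the picture viewer there is one more tool, called by a JSON object that holds its "name" and its "arguments", one argument or row to a line. carry_out: Moves the arm, as the interface text tells. Its arguments: {"type":"object","properties":{"deltas":{"type":"array"},"newtons":{"type":"number"}},"required":["deltas"]}

```bash
mkdir -p pics; cat > h.py <<'E'
import numpy as np, cv2
from rig import readout, eyes, job, manip
from scipy.spatial.transform import Rotation as R
def rot(q): return R.from_quat([q[1],q[2],q[3],q[0]])
def snap(n,fn):
    im=eyes.get_image(n); np.savez('pics/'+fn+'.npz',**{k:np.array(v) for k,v in im.items()})
    cv2.imwrite('pics/'+fn+'.png',im['color'][:,:,::-1]); return im
def load(fn): return dict(np.load('pics/'+fn+'.npz'))
def px(im,u,v,z=None,plane=None):
    p=cv2.undistortPoints(np.array([[[u,v]]],float),im['mtx'],im['distortion'])[0,0]
    d=rot(im['orientation']).apply([p[0],p[1],1.]); o=np.array(im['origin'])
    if plane is not None: return o+d*(plane-o[2])/d[2]
    if z is None: z=im['z_map'][int(v),int(u)]
    return o+d*z
def cloud(im):
    h,w=im['z_map'].shape
    uu,vv=np.meshgrid(np.arange(w),np.arange(h))
    p=cv2.undistortPoints(np.stack([uu,vv],-1).reshape(-1,1,2).astype(float),im['mtx'],im['distortion'])[:,0]
    d=np.c_[p,np.ones(len(p))]*im['z_map'].reshape(-1,1)
    return (rot(im['orientation']).apply(d)+im['origin']).reshape(h,w,3)
E
python3 - <<'E'
from h import *
s=readout.get_state(); print(s, manip.tcp_to_grasp)
for n in ['scene','side','wrist']:
    im=snap(n,n+'0'); print(n,im['origin'],im['orientation'])
E
```

```text
{'clock': 0.0, 'qpos': array([ 9.98996707e-01,  2.76603928e-01,  1.50616437e+00, -1.00675102e-05,
        1.36065056e+00, -1.20980707e-01]), 'qd': array([-0.00133177, -0.00052568, -0.00041319,  0.00078186, -0.00156165,
       -0.00037594]), 'effort': array([ 7.77232817e-04, -4.16778874e+01, -2.45799208e+01,  3.60557333e-04,
        1.10162873e-02, -3.34661408e-06]), 'position': array([0.25021238, 0.51706324, 0.20192219]), 'ee_rot': array([ 0.68900282,  0.15743295,  0.68943468, -0.15864994]), 'contact_force': array([ 0.43648613,  0.13708684, -1.0861721 ]), 'moment': array([-0.01148902,  0.03300221, -0.03657191]), 'width': 0.08523673753158552} 0.0187
scene [ 1.32476985 -0.38968276  1.19894521] [-0.28514292  0.79581942  0.50376394 -0.17772693]
side [ 0.13473945 -0.69981639  0.81051678] [-0.41374868  0.87509203 -0.23086998  0.09861554]
wrist [0.18595707 0.54901924 0.37248557] [0.12142055 0.83840101 0.52610206 0.07454814]
```

View pics/scene0.png

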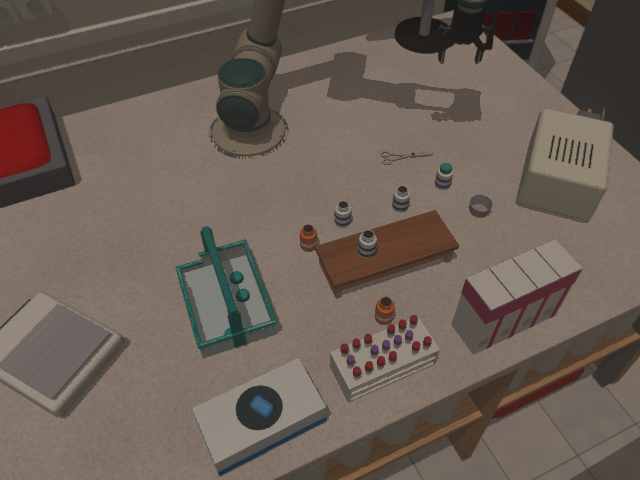

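View pics/side0.png

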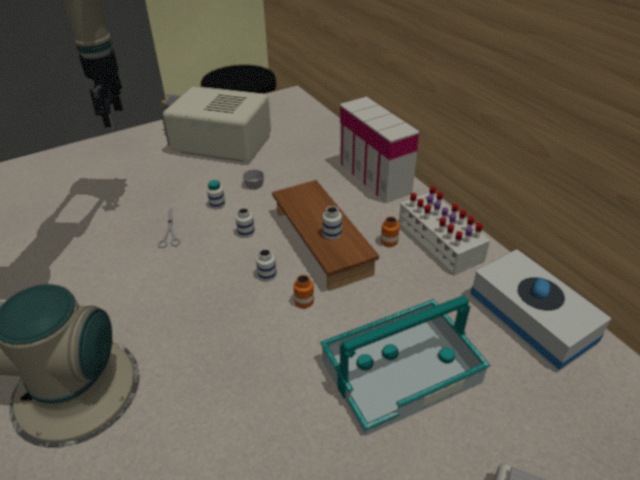

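View pics/wrist0.png

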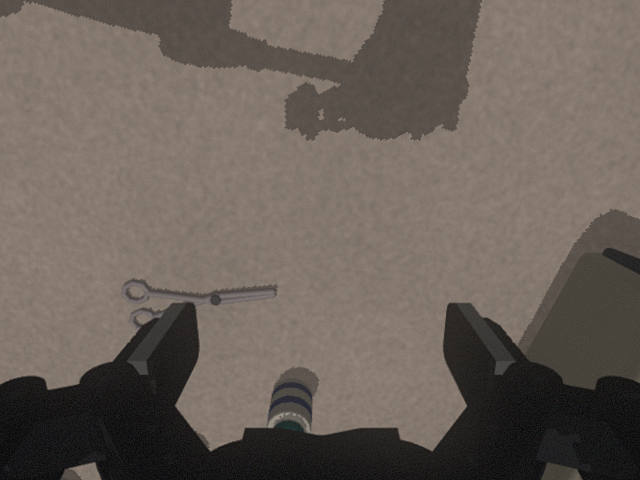

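Scene picture: candidates are the white open pots at (343,212), (401,197) and one on the shelf (368,242). The look-alikes are the orange pots at (309,237) and (385,310), and the capped one at (445,175). I choose the two white open pots on the counter. Next is a close crop.

```bash
python3 - <<'E'
from h import *
im=load('scene0'); s=load('side0')
a=im['color'][150:330,290:480,::-1]; a=cv2.resize(a,None,fx=4,fy=3.3,interpolation=cv2.INTER_CUBIC); cv2.imwrite('pics/c1.png',a[:600,:800])
b=cv2.resize(im['color'][220:360,165:290,::-1],(500,560),interpolation=cv2.INTER_CUBIC);cv2.imwrite('pics/c2.png',b)
b=cv2.resize(s['color'][290:435,310:500,::-1],(760,580),interpolation=cv2.INTER_CUBIC);cv2.imwrite('pics/c3.png',b)
for n,i in(('scene',im),('side',s)):
    P=cloud(i); z=P[...,2]; ok=i['z_map']>0
    m=(ok&(z>.025)&(z<.30)&(P[...,0]>.2)&(P[...,0]<.9)&(abs(P[...,1])<.5)).astype(np.uint8)
    nl,lab,st,c=cv2.connectedComponentsWithStats(m)
    for k in range(1,nl):
        if st[k,4]<40: continue
        Q=P[lab==k]; print(n,st[k],Q.min(0).round(3),Q.max(0).round(3))
E
```

```text
scene [434  41  15  23 150] [0.212 0.446 0.244] [0.245 0.483 0.3  ]
scene [436 163  17  22 289] [0.408 0.372 0.025] [0.452 0.416 0.076]
scene [393 186  17  21 288] [0.43  0.228 0.025] [0.472 0.273 0.074]
scene [470 195  23  18 123] [0.515 0.4   0.025] [0.578 0.463 0.038]
scene [334 201  18  22 297] [0.407 0.07  0.025] [0.455 0.113 0.075]
scene [ 300  210  159   82 6584] [ 0.446 -0.041  0.025] [0.662 0.293 0.137]
scene [ 176  226  102  127 3118] [ 0.407 -0.358  0.025] [ 0.665 -0.165  0.153]
scene [ 453  239  129  111 7926] [0.802 0.176 0.025] [0.894 0.412 0.193]
scene [375 297  20  24 370] [0.708 0.027 0.025] [0.749 0.07  0.074]
scene [ 330  315  110   82 4849] [ 0.782 -0.117  0.025] [0.876 0.096 0.107]
scene [ 192  358  135  108 8141] [ 0.771 -0.41   0.025] [ 0.9   -0.173  0.101]
side [ 340   97   80   99 5547] [0.8   0.174 0.025] [0.896 0.41  0.19 ]
side [ 95 104  20  26 240] [0.207 0.444 0.242] [0.243 0.481 0.3  ]
side [242 169  22  15 139] [0.518 0.401 0.025] [0.577 0.464 0.038]
side [207 179  17  24 316] [0.407 0.371 0.025] [0.448 0.412 0.075]
side [ 272  180  107  103 5412] [ 0.516 -0.036  0.025] [0.658 0.296 0.136]
side [ 399  185   91   83 3799] [ 0.781 -0.118  0.025] [0.878 0.098 0.104]
side [235 207  19  24 354] [0.426 0.229 0.025] [0.467 0.267 0.072]
side [381 216  19  25 375] [0.702 0.026 0.025] [0.744 0.07  0.071]
side [256 248  20  27 425] [0.407 0.069 0.025] [0.45  0.106 0.073]
side [ 471  250  140  116 7955] [ 0.768 -0.411  0.025] [ 0.9   -0.173  0.098]
side [293 274  21  29 477] [ 0.441 -0.041  0.025] [0.482 0.001 0.071]
side [ 320  295  170  135 6040] [ 0.406 -0.358  0.025] [ 0.664 -0.164  0.147]
```

View pics/c1.png

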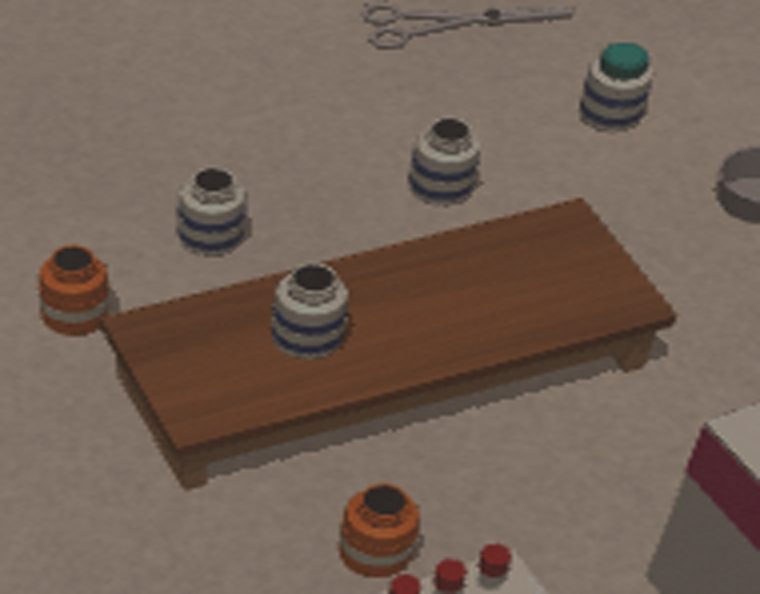

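View pics/c2.png

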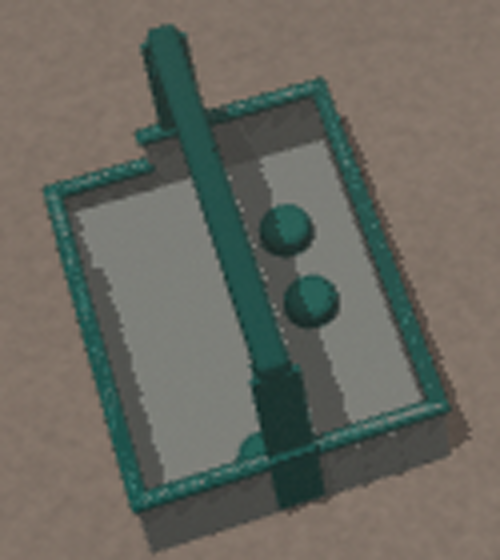

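View pics/c3.png

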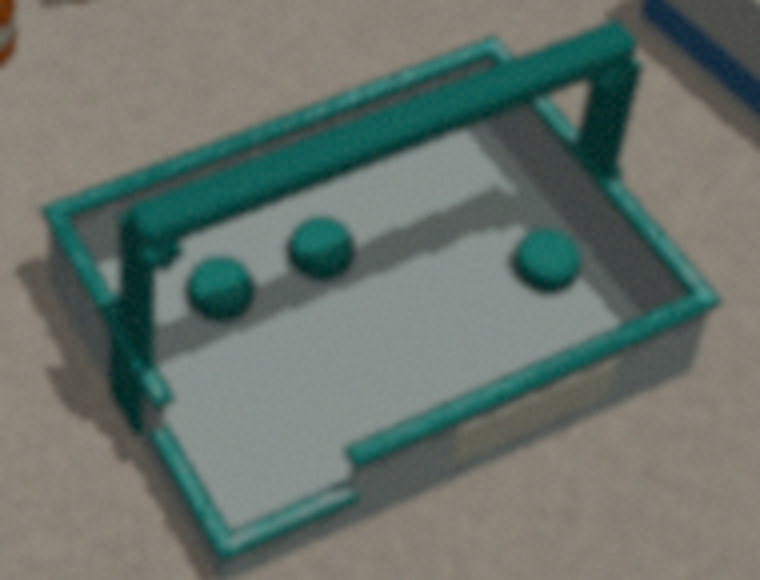

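The crops confirm it: two white open pots stand in front of the shelf. The tote's cut-down corner faces the robot and its right-hand side (crop c3 about (225,545)). Next I measure.

```bash
python3 - <<'E'
from h import *
from scipy.optimize import least_squares
im=load('scene0'); s=load('side0')
def rect(Q):
    r=cv2.minAreaRect(Q[:,:2].astype(np.float32)); b=cv2.boxPoints(r); return np.array(r[0]).round(4),np.array(r[1]).round(4),r[2]
for n,i in(('scene',im),('side',s)):
    P=cloud(i); z=P[...,2]; ok=i['z_map']>0
    def sel(x0,x1,y0,y1,z0,z1): return P[ok&(P[...,0]>x0)&(P[...,0]<x1)&(P[...,1]>y0)&(P[...,1]<y1)&(z>z0)&(z<z1)]
    Q=sel(.48,.70,-.06,.33,.057,.073)
    Q=Q[~((Q[:,0]<.49)&(Q[:,1]<.02))]
    print(n,'shelf',rect(Q),np.median(Q[:,2]))
    Q=sel(.38,.7,-.38,-.14,.12,.17); 
    L=cv2.fitLine(Q[:,:2].astype(np.float32),cv2.DIST_HUBER,0,.01,.01).ravel()
    print(n,'handle',rect(Q),np.percentile(Q[:,2],[5,50,95]),L)
    Q=sel(.38,.7,-.40,-.12,.045,.065); print(n,'rim',rect(Q))
    # pots: fit cylinder surface radius at body height 
    cs={'b':(.43,.09),'c':(.45,.25),'cap':(.43,.393),'or':(.463,-.02),'a':(.56,.10)}
    for k,(cx,cy) in cs.items():
        if k=='a':
            Q=sel(.5,.64,.0,.25,.085,.115); print('a bbox',Q.min(0),Q.max(0)); 
        else: Q=sel(cx-.04,cx+.04,cy-.04,cy+.04,.012,.048)
        c=least_squares(lambda c:np.hypot(Q[:,0]-c[0],Q[:,1]-c[1])-.021,Q[:,:2].mean(0),loss='soft_l1',f_scale=.001)
        print(n,k,c.x.round(4),len(Q),(np.abs(c.fun)).mean().round(4))
E
```

```text
scene shelf (array([0.5888, 0.1297]), array([0.3232, 0.1292]), 85.6256103515625) 0.06560813308959279
scene handle (array([ 0.5365, -0.2615]), array([0.0256, 0.2418]), 85.45606231689453) [0.12938821 0.14395432 0.14784514] [ 0.9970041  -0.07734895  0.549983   -0.26269403]
scene rim (array([ 0.5367, -0.2611]), array([0.1761, 0.2522]), 85.45620727539062)
scene b [0.4293 0.0924] 159 0.0014
scene c [0.4468 0.2528] 158 0.0017
scene cap [0.4272 0.3963] 152 0.0015
scene or [ 0.4629 -0.0192] 155 0.0015
a bbox [0.57657862 0.05341278 0.08536617] [0.61075601 0.09225803 0.11492954]
scene a [0.5854 0.0759] 157 0.0012
side shelf (array([0.5885, 0.13  ]), array([0.3258, 0.1249]), 85.98297119140625) 0.06603927246357016
side handle (array([ 0.5348, -0.2619]), array([0.0261, 0.2412]), 85.27452850341797) [0.12896021 0.14299928 0.14585015] [ 0.9970121  -0.07724544  0.53979063 -0.2660408 ]
side rim (array([ 0.5345, -0.2609]), array([0.1794, 0.25  ]), 85.77336120605469)
side b [0.4296 0.0934] 249 0.0011
side c [0.447  0.2537] 215 0.0011
side cap [0.4278 0.3984] 183 0.0015
side or [ 0.4628 -0.0179] 257 0.0008
a bbox [0.56266361 0.05253272 0.08506777] [0.6026813  0.086352   0.11492444]
side a [0.5856 0.0768] 221 0.001
```

```bash
cat >> h.py <<'E'
SY=np.deg2rad(-4.25); SC=np.array([.5887,.1298])
def down(yaw): # tool x down, tool y(jaw) at yaw from world x
    x=np.array([0,0,-1.]); y=np.array([np.cos(yaw),np.sin(yaw),0]); return R.from_matrix(np.c_[x,y,np.cross(x,y)])
def plan(pos,rt=None,s=None):
    s=s or readout.get_state(); r=rot(s['ee_rot']); rt=rt or r
    d=r.inv().apply(np.array(pos)-s['position'])/.06; w=np.rad2deg((r.inv()*rt).as_rotvec())/4
    dt=rt.inv().apply(np.array(pos)-s['position'])/.06
    print('t',round(float(s['clock']),2),'pos',s['position'].round(4),'w',round(float(s['width']),4),'F',s['contact_force'].round(1))
    print('shift units(now axes)',d.round(3),'(target axes)',dt.round(3),'turn units',w.round(3))
E
python3 - <<'E'
from h import *
s=readout.get_state(); print(rot(s['ee_rot']).as_matrix().round(3))
sx=np.array([np.cos(SY),np.sin(SY)]); sy=np.array([-sx[1],sx[0]])
a=np.array([.5855,.0764])-SC; print('a in shelf',a@sx,a@sy)
for k in(1,2): print('slot',SC+sy*(a@sy+.047*k))
for y in (SY,SY+np.pi): plan([.4469,.2533,.12],down(y))
im=load('side0')
for p in [(170,210),(168,243)]: print(px(im,*p))
E
```

```text
[[-0.001  0.436  0.9  ]
 [-0.001  0.9   -0.436]
 [-1.    -0.001 -0.   ]]
a in shelf 0.0007661927841159846 -0.053490307052937815
slot [0.58821901 0.12332754]
slot [0.59170211 0.1701983 ]
t 0.15 pos [0.2503 0.5172 0.2021] w 0.0856 F [0.  0.1 1.1]
shift units(now axes) [ 1.372 -2.529  4.866] (target axes) [1.369 3.594 4.143] turn units [1.7105e+01 1.0000e-02 1.9000e-02]
t 0.15 pos [0.2503 0.5172 0.2021] w 0.0856 F [0.  0.1 1.1]
shift units(now axes) [ 1.372 -2.529  4.866] (target axes) [ 1.369 -3.594 -4.143] turn units [-2.7895e+01 -2.1000e-02  1.1000e-02]
[0.31112329 0.4238304  0.01086031]
[0.27039391 0.31191368 0.00061976]
```

{"name": "carry_out", "arguments": {
  "deltas": [0,-0.25,0.5,1,0,0,0.6,0,-0.2,0.5,1,0,0,0.6,0,-0.1,0.5,1,0,0,0.6,0,0,0.5,1,0,0,0.6,0,0,0.5,1,0,0,0.6,0,0.1,0.5,1,0,0,0.6,0,0.2,0.5,1,0,0,0.6,0,0.2,0.5,1,0,0,0.6,0,0.3,0.5,1,0,0,0.6,0,0.3,0.5,1,0,0,0.6]
}}

```text
clock: 1.4
position: [0.5019, 0.3216, 0.2025]
ee_rot: [0.593, 0.385, 0.593, -0.385]
contact_force: [0.1, -0.7, -0.1]
width: 0.0681
```

```bash
python3 -c "
from h import *
plan([.4469,.2533,.1],down(SY))"
```

```text
t 1.4 pos [0.5019 0.3216 0.2025] w 0.0681 F [ 0.1 -0.7 -0.1]
shift units(now axes) [ 1.708 -1.299  0.666] (target axes) [ 1.708 -0.829  1.203] turn units [ 7.073e+00 -1.000e-03  7.000e-03]
```

{"name": "carry_out", "arguments": {
  "deltas": [0,0,0,1,0,0,0.6,0,0,0,1,0,0,0.6,0,0,0,1,0,0,0.6,0,0,0,1,0,0,0.6,0,0,0,1,0,0,0.6,0,0,0,1,0,0,0.6,0,0,0,1,0,0,0.6,0.4,-0.4,0.6,0.07,0,0,0.6,0.6,-0.43,0.6,0,0,0,0.6,0.7,0,0,0,0,0,0.6]
}}

```text
clock: 2.65
position: [0.4439, 0.2518, 0.1003]
ee_rot: [-0.481, -0.518, -0.481, 0.518]
contact_force: [1.0, 1.1, 0.8]
width: 0.068
```

```bash
python3 -c "
from h import *
plan([.4469,.2533,.018],down(SY)); snap('wrist','w1')"
```

```text
t 2.65 pos [0.4439 0.2518 0.1003] w 0.068 F [1.  1.1 0.8]
shift units(now axes) [ 1.371  0.049 -0.03 ] (target axes) [ 1.371  0.048 -0.029] turn units [0.019 0.011 0.01 ]
```

View pics/w1.png

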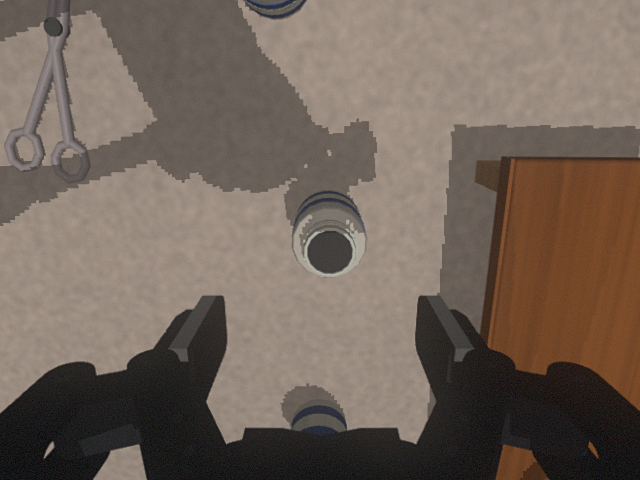

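The wrist view shows the pot mouth at (330,250), centred between the jaws, with the shelf clear to the right. I descend and close.

{"name": "carry_out", "arguments": {
  "deltas": [0.4,0.05,-0.03,0,0,0,0.6,0.5,0,0,0,0,0,0.6,0.47,0,0,0,0,0,0.6,0,0,0,0,0,0,0.6,0,0,0,0,0,0,-0.3,0,0,0,0,0,0,-0.3,0,0,0,0,0,0,-0.3,0,0,0,0,0,0,-0.3],
  "newtons": 30
}}

```text
clock: 3.7
position: [0.4507, 0.256, 0.0202]
ee_rot: [0.482, 0.519, 0.481, -0.516]
contact_force: [-1.8, -0.3, 6.5]
width: 0.0398
```

```bash
python3 -c "
from h import *
plan([.5917,.1702,.15],down(SY))"
```

```text
t 3.7 pos [0.4507 0.256  0.0202] w 0.0398 F [-1.8 -0.3  6.5]
shift units(now axes) [-2.159  2.453  1.254] (target axes) [-2.164  2.45   1.251] turn units [ 0.036 -0.023 -0.042]
```

{"name": "carry_out", "arguments": {
  "deltas": [-0.5,0,0,0,0,0,-0.3,-0.8,0,0,0,0,0,-0.3,-0.8,0,0,0,0,0,-0.3,0,0,0,0,0,0,-0.3]
}}

```text
clock: 4.2
position: [0.4525, 0.2566, 0.149]
ee_rot: [0.483, 0.521, 0.48, -0.514]
contact_force: [0.5, 0.2, -1.3]
width: 0.0396
```

```bash
python3 -c "
from h import *
plan([.5917,.1702,.15],down(SY)); snap('side','s1')
im=load('s1'); cv2.imwrite('pics/s1c.png',cv2.resize(im['color'][60:300,160:400,::-1],(720,600)))"
```

```text
t 4.2 pos [0.4525 0.2566 0.149 ] w 0.0396 F [ 0.5  0.2 -1.3]
shift units(now axes) [0.    2.417 1.27 ] (target axes) [-0.016  2.42   1.264] turn units [ 0.036 -0.063 -0.129]
```

View pics/s1c.png

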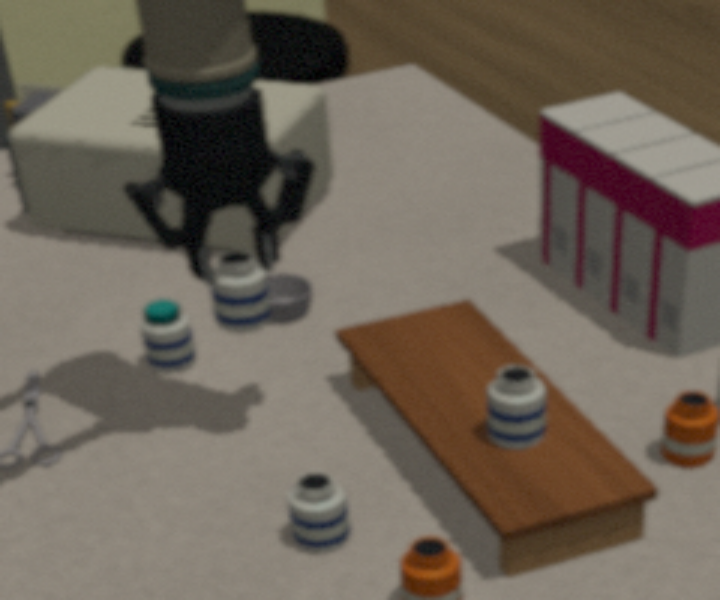

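```bash
cat >> h.py <<'E'
from scipy.optimize import least_squares
def cyl(im,cx,cy,z0,z1,rad=.021,win=.032):
    P=cloud(im); z=P[...,2]
    m=(im['z_map']>0)&(np.hypot(P[...,0]-cx,P[...,1]-cy)<win)&(z>z0)&(z<z1)
    c_=im['color'].astype(int)
    m&=(c_.max(2)>70) # skip the dark gripper
    Q=P[m]
    c=least_squares(lambda c:np.hypot(Q[:,0]-c[0],Q[:,1]-c[1])-rad,[cx,cy],loss='soft_l1',f_scale=.001)
    return c.x.round(4),len(Q),np.abs(c.fun).mean().round(4),Q[:,2].min().round(3)
E
python3 - <<'E'
from h import *
i=load('s1'); print(cyl(i,.4525,.255,.12,.16))
im=snap('scene','sc1'); print(cyl(im,.4525,.255,.12,.16))
E
```

```text
(array([0.4496, 0.2545]), 134, np.float64(0.0012), np.float64(0.131))
(array([0.4478, 0.2523]), 79, np.float64(0.0014), np.float64(0.128))
```

```bash
python3 -c "
from h import *
plan([.5950,.1670,.149],down(SY))"
```

```text
t 4.3 pos [0.4493 0.2553 0.145 ] w 0.0398 F [ 0.1  0.4 -0.9]
shift units(now axes) [-0.065  2.527  1.294] (target axes) [-0.067  2.53   1.288] turn units [ 0.035 -0.006 -0.012]
```

{"name": "carry_out", "arguments": {
  "deltas": [0,0.7,0.35,0,0,0,-0.3,0,0.8,0.4,0,0,0,-0.3,0,0.6,0.3,0,0,0,-0.3,0,0.4,0.15,0.03,0,0,-0.3,0,0,0,0,0,0,-0.3,0,0,0,0,0,0,-0.3]
}}

```text
clock: 5.05
position: [0.5921, 0.173, 0.143]
ee_rot: [-0.48, -0.517, -0.482, 0.519]
contact_force: [0.2, -0.5, -0.7]
width: 0.04
```

```bash
python3 - <<'E'
from h import *
im=snap('scene','sc2');i=snap('side','s2');plan([.5930,.1722,.087],down(SY));print(cyl(im,.592,.171,.12,.165));print(cyl(i,.592,.171,.12,.165))
E
```

```text
t 5.15 pos [0.5923 0.1734 0.144 ] w 0.0398 F [-0.9  0.3 -0.1]
shift units(now axes) [0.95  0.015 0.018] (target axes) [0.95  0.013 0.019] turn units [0.018 0.002 0.03 ]
(array([0.589 , 0.1693]), 94, np.float64(0.0012), np.float64(0.126))
(array([0.5895, 0.1705]), 160, np.float64(0.0012), np.float64(0.126))
```

{"name": "carry_out", "arguments": {
  "deltas": [0.5,0.035,0,0,0,0,-0.3,0.3,0,0,0,0,0,-0.3,0.12,0,0,0,0,0,-0.3,0,0,0,0,0,0,-0.3,0,0,0,0,0,0,-0.3]
}}

```text
clock: 5.78
position: [0.5966, 0.173, 0.0904]
ee_rot: [0.482, 0.519, 0.481, -0.517]
contact_force: [0.6, -0.3, -0.3]
width: 0.0395
```

```bash
python3 - <<'E'
from h import *
i=snap('side','s3');plan([.5930,.1722,.087],down(SY));print(cyl(i,.592,.171,.07,.10))
cv2.imwrite('pics/s3c.png',cv2.resize(i['color'][150:300,250:400,::-1],(600,600),interpolation=cv2.INTER_CUBIC))
E
```

```text
t 5.83 pos [0.5967 0.1729 0.0905] w 0.0396 F [-0.3 -0.6 -0.5]
shift units(now axes) [ 0.058 -0.06   0.016] (target axes) [ 0.058 -0.06   0.016] turn units [ 0.007 -0.008 -0.027]
(array([0.5941, 0.1707]), 109, np.float64(0.0014), np.float64(0.07))
```

View pics/s3c.png

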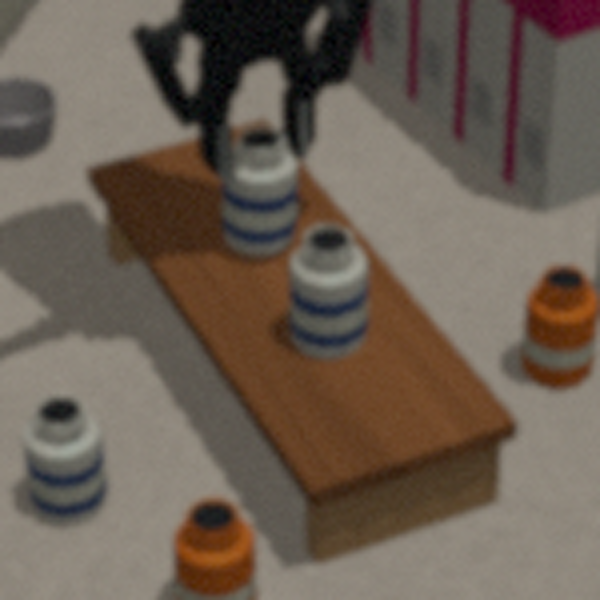

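{"name": "carry_out", "arguments": {
  "deltas": [0.03,-0.04,0,0,0,0,-0.3,0.035,0,0,0,0,0,-0.3,0,0,0,0,0,0,-0.3]
}}

```text
clock: 6.2
position: [0.5936, 0.1728, 0.0855]
ee_rot: [0.481, 0.518, 0.481, -0.518]
contact_force: [-1.0, 0.1, -0.5]
width: 0.0401
```

```bash
python3 - <<'E'
from h import *
i=snap('side','s3');plan([.5930,.1722,.087],down(SY));print(cyl(i,.592,.171,.07,.10))
E
```

```text
t 6.25 pos [0.5936 0.1728 0.0855] w 0.0396 F [-0.2  0.  -0.4]
shift units(now axes) [-0.025 -0.01   0.011] (target axes) [-0.025 -0.01   0.011] turn units [ 0.005 -0.001  0.001]
(array([0.591 , 0.1705]), 123, np.float64(0.0012), np.float64(0.07))
```

{"name": "carry_out", "arguments": {
  "deltas": [0.025,0,0,0,0,0,-0.3,0,0,0,0,0,0,0.1,0,0,0,0,0,0,0.4,0,0,0,0,0,0,0.5,0,0,0,0,0,0,0.5]
}}

```text
clock: 6.88
position: [0.5937, 0.1728, 0.0839]
ee_rot: [-0.481, -0.518, -0.481, 0.518]
contact_force: [0.0, -0.0, 0.1]
width: 0.064
```

```bash
python3 - <<'E'
from h import *
i=snap('side','s3');plan([.4294,.0930,.018],down(SY));print(cyl(i,.592,.171,.07,.10))
E
```

```text
t 6.92 pos [0.5936 0.1728 0.0839] w 0.0641 F [-0.5 -0.1  0.3]
shift units(now axes) [ 1.098 -2.631  1.529] (target axes) [ 1.098 -2.631  1.53 ] turn units [ 0.005 -0.     0.002]
(array([0.59  , 0.1705]), 110, np.float64(0.0012), np.float64(0.07))
```

{"name": "carry_out", "arguments": {
  "deltas": [-0.5,0,0,0,0,0,0.6,-0.9,0,0,0,0,0,0.6,0,-0.7,0.4,0,0,0,0.6,0,-0.8,0.45,0,0,0,0.6,0,-0.7,0.4,0,0,0,0.6,0.5,-0.43,0.28,0,0,0,0.6,0.7,0,0,0,0,0,0.6,0,0,0,0,0,0,0.6]
}}

```text
clock: 7.92
position: [0.4267, 0.0926, 0.0942]
ee_rot: [-0.48, -0.517, -0.482, 0.52]
contact_force: [-0.2, 0.1, 1.2]
width: 0.0684
```

```bash
python3 - <<'E'
from h import *
i=snap('scene','sc4');plan([.4300,.0950,.018],down(SY));print(cyl(i,.591,.171,.075,.115),cyl(i,.5855,.0764,.075,.115),cyl(i,.4294,.093,.012,.048))
i=snap('wrist','w4')
E
```

```text
t 7.97 pos [0.429  0.0929 0.0958] w 0.0682 F [ 0.  -0.   0.5]
shift units(now axes) [ 1.297  0.016 -0.036] (target axes) [ 1.297  0.014 -0.036] turn units [0.003 0.001 0.027]
(array([0.5898, 0.1696]), 104, np.float64(0.0012), np.float64(0.075)) (array([0.5847, 0.0756]), 105, np.float64(0.0014), np.float64(0.075)) (array([0.4293, 0.0926]), 77, np.float64(0.0014), np.float64(0.013))
```

View pics/w4.png

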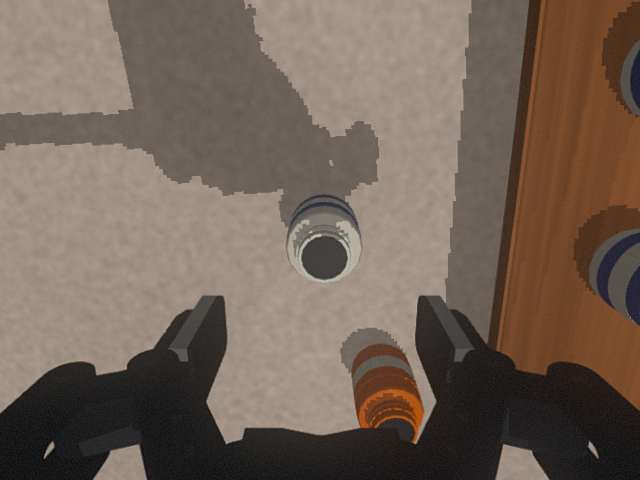

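The wrist view shows pot_b's mouth at (325,257), centred, and the orange pot at (385,385) outside the jaws. I descend and grip.

{"name": "carry_out", "arguments": {
  "deltas": [0.4,0,0,0,0,0,0.6,0.5,0,0,0,0,0,0.6,0.38,0,0,0,0,0,0.6,0,0,0,0,0,0,0.6,0,0,0,0,0,0,-0.3,0,0,0,0,0,0,-0.3,0,0,0,0,0,0,-0.3,0,0,0,0,0,0,-0.3,-0.5,0,0,0,0,0,-0.3,-0.9,0,0,0,0,0,-0.3]
}}

```text
clock: 9.28
position: [0.4282, 0.0928, 0.1035]
ee_rot: [-0.48, -0.517, -0.482, 0.519]
contact_force: [1.7, 1.0, -1.0]
width: 0.0395
```

{"name": "carry_out", "arguments": {
  "deltas": [-0.7,0,0,0,0,0,-0.3,0,0,0,0,0,0,-0.3,0,0,0,0,0,0,-0.3]
}}

```text
clock: 9.65
position: [0.429, 0.0929, 0.1451]
ee_rot: [0.481, 0.518, 0.481, -0.518]
contact_force: [0.7, -0.2, -0.6]
width: 0.0395
```

```bash
python3 - <<'E'
from h import *
im=snap('scene','sc5');i=snap('side','s5');plan([.589,.124,.15],down(SY));print(cyl(im,.43,.093,.12,.165));print(cyl(i,.43,.093,.12,.165))
E
```

```text
t 9.75 pos [0.4283 0.0929 0.1441] w 0.0397 F [-0.8  0.3 -1.4]
shift units(now axes) [-0.106  2.632 -0.715] (target axes) [-0.099  2.632 -0.716] turn units [0.005 0.004 0.038]
(array([0.4268, 0.0926]), 87, np.float64(0.0011), np.float64(0.123))
(array([0.4269, 0.093 ]), 200, np.float64(0.0009), np.float64(0.124))
```

{"name": "carry_out", "arguments": {
  "deltas": [-0.4,0.3,-0.2,0,0,0,-0.3,0,0.8,-0.3,0,0,0,-0.3,0,0.8,-0.19,0,0,0,-0.3,0,0.5,0,0,0,0,-0.3,0,0.23,0,0,0,0,-0.3,0,0,0,0,0,0,-0.3,0,0,0,0,0,0,-0.3]
}}

```text
clock: 10.62
position: [0.5883, 0.1225, 0.1688]
ee_rot: [-0.481, -0.518, -0.482, 0.519]
contact_force: [0.3, 0.8, -0.9]
width: 0.0395
```

```bash
python3 - <<'E'
from h import *
im=snap('scene','sc6');i=snap('side','s6');plan([.589,.123,.084],down(SY))
for j in(im,i): print(cyl(j,.5875,.123,.148,.185),cyl(j,.5855,.0764,.075,.115),cyl(j,.59,.17,.075,.115))
cv2.imwrite('pics/s6c.png',cv2.resize(i['color'][150:300,250:400,::-1],(600,600),interpolation=cv2.INTER_CUBIC))
E
```

```text
t 10.72 pos [0.5887 0.1226 0.1694] w 0.0393 F [ 0.5 -0.5  0.6]
shift units(now axes) [ 1.424  0.006 -0.006] (target axes) [ 1.424  0.005 -0.006] turn units [ 0.008 -0.001  0.008]
(array([0.5867, 0.1219]), 84, np.float64(0.0012), np.float64(0.149)) (array([0.5849, 0.0759]), 108, np.float64(0.0013), np.float64(0.075)) (array([0.5897, 0.1696]), 92, np.float64(0.0014), np.float64(0.076))
(array([0.5871, 0.1228]), 158, np.float64(0.0012), np.float64(0.149)) (array([0.5855, 0.077 ]), 185, np.float64(0.0011), np.float64(0.075)) (array([0.5905, 0.1708]), 129, np.float64(0.0011), np.float64(0.075))
```

View pics/s6c.png

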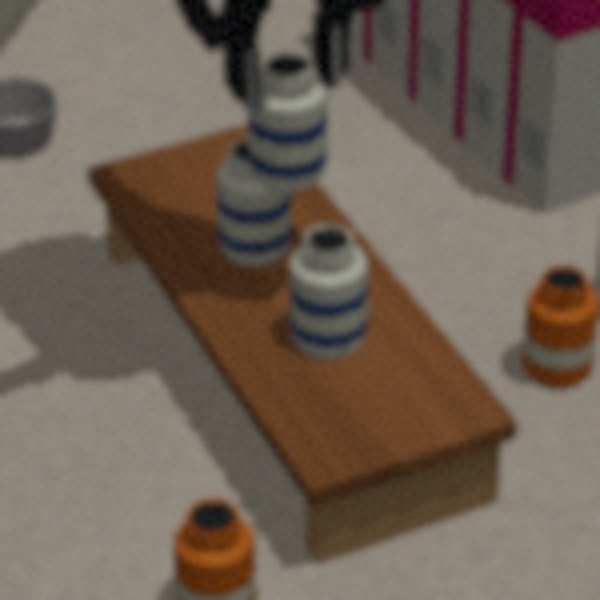

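The side crop shows the held pot at about (287,120), above the gap. I lower it.

{"name": "carry_out", "arguments": {
  "deltas": [0.4,0.01,-0.018,0,0,0,-0.3,0.4,0,0,0,0,0,-0.3,0.3,0,0,0,0,0,-0.3,0.24,0,0,0,0,0,-0.3,0,0,0,0,0,0,-0.3,0,0,0,0,0,0,-0.3]
}}

```text
clock: 11.48
position: [0.5911, 0.1237, 0.0896]
ee_rot: [0.482, 0.519, 0.481, -0.518]
contact_force: [-0.2, -0.4, -0.3]
width: 0.0395
```

```bash
python3 - <<'E'
from h import *
i=snap('side','s7');plan([.589,.123,.084],down(SY))
for j in(i,): print(cyl(j,.5875,.123,.075,.1,win=.025),cyl(j,.5855,.0764,.075,.115),cyl(j,.59,.17,.075,.115,win=.025))
cv2.imwrite('pics/s7c.png',cv2.resize(i['color'][150:300,250:400,::-1],(600,600),interpolation=cv2.INTER_CUBIC))
E
```

```text
t 11.53 pos [0.5913 0.1237 0.0898] w 0.0393 F [ 0.3  0.3 -1. ]
shift units(now axes) [ 0.096 -0.038  0.014] (target axes) [ 0.096 -0.037  0.014] turn units [ 0.005 -0.006 -0.026]
(array([0.5901, 0.1231]), 32, np.float64(0.001), np.float64(0.076)) (array([0.5855, 0.077 ]), 185, np.float64(0.0014), np.float64(0.075)) (array([0.5904, 0.1702]), 43, np.float64(0.0011), np.float64(0.085))
```

View pics/s7c.png

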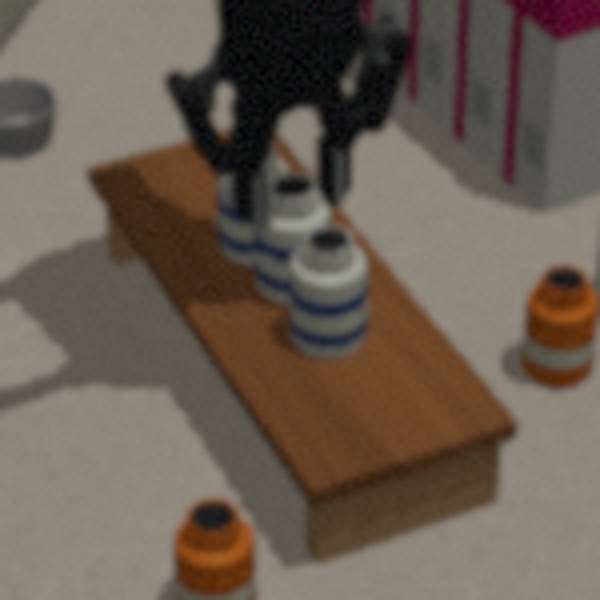

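{"name": "carry_out", "arguments": {
  "deltas": [0.04,-0.035,0,0,0,0,-0.3,0.05,0,0,0,0,0,-0.3,0,0,0,0,0,0,-0.3,0,0,0,0,0,0,-0.3]
}}

```text
clock: 12.02
position: [0.5887, 0.1239, 0.0859]
ee_rot: [0.482, 0.519, 0.481, -0.517]
contact_force: [-2.8, 0.2, 11.8]
width: 0.0395
```

{"name": "carry_out", "arguments": {
  "deltas": [-0.01,0,0,0,0,0,-0.3,0,0,0,0,0,0,0.0,0,0,0,0,0,0,0.4,0,0,0,0,0,0,0.5,0,0,0,0,0,0,0.5,-0.3,0,0,0,0,0,0.5,-0.7,0,0,0,0,0,0.5,-0.9,0,0,0,0,0,0.5,-0.9,0,0,0,0,0,0.5,-0.6,0,0.5,1,0,0,0.5]
}}

```text
clock: 13.28
position: [0.5871, 0.0951, 0.2909]
ee_rot: [0.464, 0.536, 0.463, -0.533]
contact_force: [0.9, -0.4, -0.2]
width: 0.0644
```

```bash
python3 - <<'E'
from h import *
im=snap('scene','sc8');i=snap('side','s8');plan([.5357,-.2615,.25],down(np.deg2rad(-94.4)))
for j in(im,i): print(cyl(j,.5875,.123,.075,.115,win=.024),cyl(j,.5855,.0764,.075,.115,win=.024),cyl(j,.59,.17,.075,.115,win=.024))
cv2.imwrite('pics/s8c.png',cv2.resize(i['color'][150:300,250:400,::-1],(600,600),interpolation=cv2.INTER_CUBIC))
cv2.imwrite('pics/sc8c.png',cv2.resize(im['color'][190:310,300:460,::-1],(800,600),interpolation=cv2.INTER_CUBIC))
E
```

```text
t 13.38 pos [0.5886 0.0918 0.2931] w 0.0643 F [ 0.1  0.1 -0.2]
shift units(now axes) [ 0.718 -0.022  5.954] (target axes) [0.718 5.938 0.428] turn units [21.505 -0.105 -0.112]
(array([0.5863, 0.1231]), 102, np.float64(0.0012), np.float64(0.075)) (array([0.5849, 0.0757]), 103, np.float64(0.0013), np.float64(0.078)) (array([0.5897, 0.1698]), 82, np.float64(0.0012), np.float64(0.083))
(array([0.5871, 0.1246]), 75, np.float64(0.0011), np.float64(0.084)) (array([0.5857, 0.0766]), 162, np.float64(0.0012), np.float64(0.075)) (array([0.5905, 0.1711]), 66, np.float64(0.0012), np.float64(0.083))
```

View pics/s8c.png

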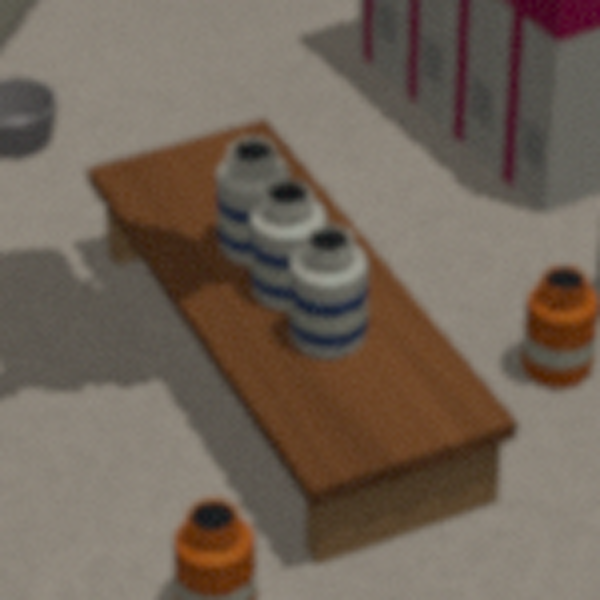

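View pics/sc8c.png

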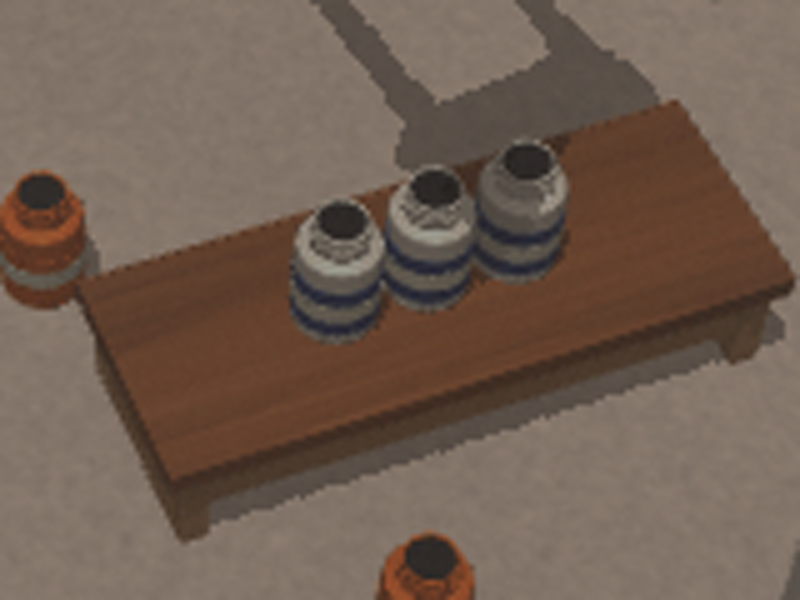

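Both pictures show the three pots upright in one straight row, e.g. at scene crop (340,220), (433,187), (527,160), with gaps of about 5 mm. Next is the tote.

{"name": "carry_out", "arguments": {
  "deltas": [0,0.02,0.3,1,0,0,0.5,0,0.04,0.3,1,0,0,0.5,0,0.06,0.3,1,0,0,0.5,0,0.08,0.29,1,0,0,0.5,0,0.1,0.28,1,0,0,0.5,0,0.12,0.27,1,0,0,0.5,0,0.14,0.26,1,0,0,0.5,0,0.16,0.25,1,0,0,0.5,0,0.18,0.24,1,0,0,0.5,0,0.2,0.22,1,0,0,0.5]
}}

```text
clock: 14.62
position: [0.5732, -0.0852, 0.2865]
ee_rot: [-0.251, -0.66, -0.252, 0.661]
contact_force: [0.4, 0.1, 0.4]
width: 0.064
```

{"name": "carry_out", "arguments": {
  "deltas": [0,0.21,0.21,1,0,0,0.3,0,0.22,0.2,1,0,0,0.3,0,0.23,0.19,1,0,0,0.3,0,0.24,0.17,1,0,0,0.3,0,0.25,0.16,1,0,0,0.3,0,0.26,0.14,1,0,0,0.3,0,0.27,0.12,1,0,0,0.3,0,0.28,0.1,1,0,0,0.3,0,0.28,0.08,1,0,0,0.3,0,0.28,0.06,1,0,0,0.3]
}}

```text
clock: 15.88
position: [0.5558, -0.2612, 0.2864]
ee_rot: [-0.01, -0.706, -0.011, 0.708]
contact_force: [0.4, 0.0, 0.6]
width: 0.0555
```

```bash
python3 - <<'E'
from h import *
plan([.5357,-.2615,.20],down(np.deg2rad(-94.4)));print(readout.get_state()['qpos'].round(2))
E
```

```text
t 15.88 pos [ 0.5558 -0.2612  0.2864] w 0.0555 F [0.4 0.  0.6]
shift units(now axes) [ 1.44  -0.002  0.333] (target axes) [1.439 0.031 0.334] turn units [1.519 0.026 0.026]
[-0.55  0.31  1.26  0.    1.58  0.99]
```

{"name": "carry_out", "arguments": {
  "deltas": [0,0,0.2,1,0,0,0.3,0,0.03,0.13,0.52,0,0,0.3,0.4,0,0,0,0,0,0.3,0.7,0,0,0,0,0,0.3,0.34,0,0,0,0,0,0.3,0,0,0,0,0,0,0.3,0,0,0,0,0,0,0.3]
}}

```text
clock: 16.75
position: [0.5368, -0.2633, 0.2024]
ee_rot: [-0.026, 0.707, -0.027, -0.706]
contact_force: [-0.3, -0.7, 0.6]
width: 0.0554
```

```bash
python3 - <<'E'
from h import *
i=snap('side','s9');snap('wrist','w9');plan([.5357,-.2615,.117],down(np.deg2rad(-94.4)))
cv2.imwrite('pics/s9c.png',cv2.resize(i['color'][200:440,300:520,::-1],(660,600),interpolation=cv2.INTER_CUBIC))
E
```

```text
t 16.85 pos [ 0.5371 -0.2635  0.203 ] w 0.0553 F [-0.9  1.3 -0. ]
shift units(now axes) [ 1.433 -0.033  0.028] (target axes) [ 1.433 -0.032  0.025] turn units [ 0.026 -0.035 -0.016]
```

View pics/s9c.png

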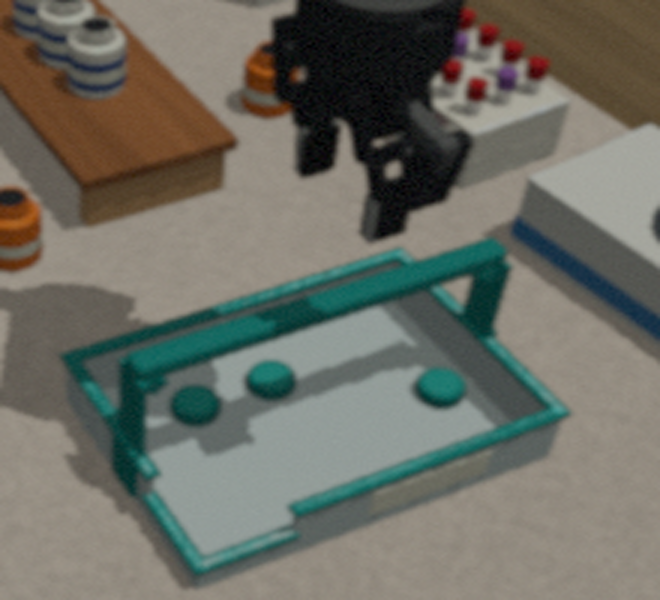

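View pics/w9.png

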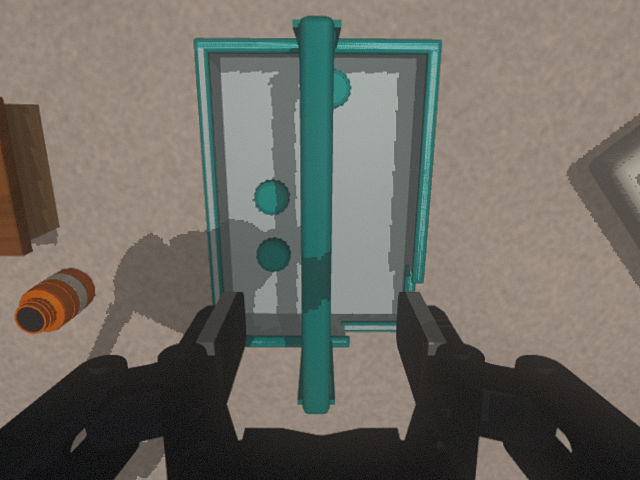

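The wrist view shows the bar along u≈317, centred between and parallel to the pads. The caps at (272,197), (273,254) and (340,88) are clear of the fingers.

{"name": "carry_out", "arguments": {
  "deltas": [0.5,-0.03,0.02,0,0,0,0.3,0.5,0,0,0,0,0,0.3,0.3,0,0,0,0,0,0.3,0.13,0,0,0,0,0,0.3,0,0,0,0,0,0,0.3,0,0,0,0,0,0,-0.3,0,0,0,0,0,0,-0.5,0,0,0,0,0,0,-0.8,0,0,0,0,0,0,-0.8,0,0,0,0,0,0,-0.8],
  "newtons": 100
}}

```text
clock: 18.1
position: [0.5352, -0.2612, 0.1159]
ee_rot: [-0.027, 0.707, -0.027, -0.707]
contact_force: [0.3, 0.5, 1.4]
width: 0.0083
```

```bash
python3 - <<'E'
from h import *
plan([.5357,-.2615,.117],down(np.deg2rad(-94.4)))
E
```

```text
t 18.1 pos [ 0.5352 -0.2612  0.1159] w 0.0083 F [0.3 0.5 1.4]
shift units(now axes) [-0.019  0.004 -0.009] (target axes) [-0.019  0.004 -0.009] turn units [ 0.024 -0.002  0.   ]
```

```bash
python3 - <<'E'
from h import *
i=snap('side','s10');snap('wrist','w10')
cv2.imwrite('pics/s10c.png',cv2.resize(i['color'][200:440,300:520,::-1],(660,600),interpolation=cv2.INTER_CUBIC))
E
```

```text
(no output)
```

View pics/s10c.png

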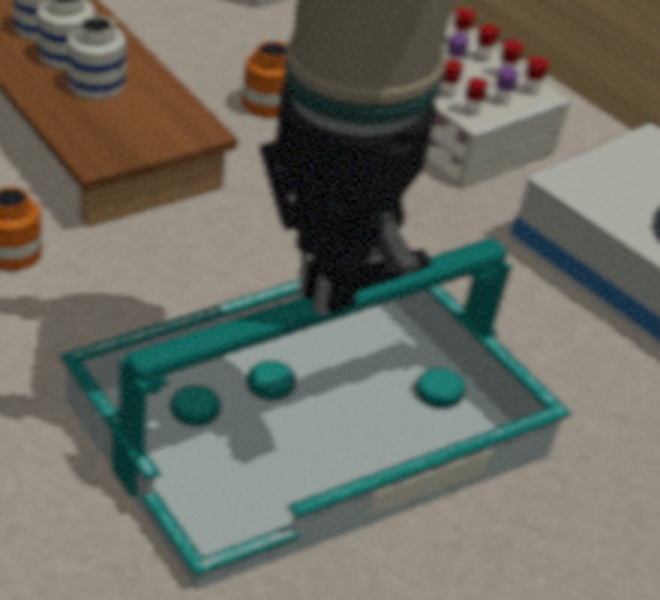

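View pics/w10.png

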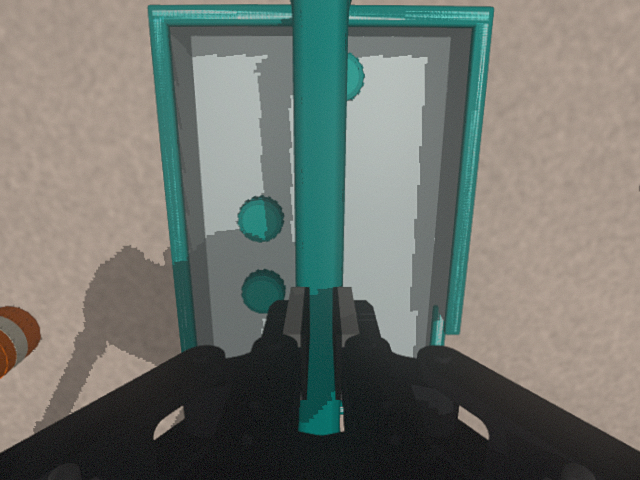

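{"name": "carry_out", "arguments": {
  "deltas": [0,0,0,0,0,0,-1,0,0,0,0,0,0,-1,0,0,0,0,0,0,-1],
  "newtons": 110
}}

```text
clock: 18.58
position: [0.5351, -0.2613, 0.1157]
ee_rot: [0.027, -0.707, 0.027, 0.707]
contact_force: [-1.3, -0.4, -0.5]
width: 0.0002
```

```bash
python3 - <<'E'
from h import *
plan([.5357,-.2615,.117],down(np.deg2rad(-94.4)))
snap('wrist','w11')
E
```

```text
t 18.57 pos [ 0.5351 -0.2613  0.1157] w 0.0002 F [-1.3 -0.4 -0.5]
shift units(now axes) [-0.021  0.003 -0.01 ] (target axes) [-0.021  0.003 -0.01 ] turn units [0.022 0.001 0.002]
```

View pics/w11.png

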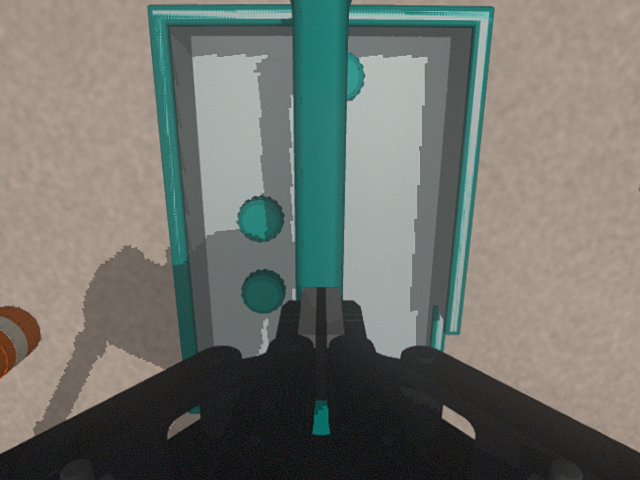

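```bash
python3 - <<'E'
from h import *
im=load('w11'); P=cloud(im)
for u,v in [(320,150),(320,250),(320,280),(308,320),(335,320),(308,295),(320,420),(262,215),(420,200)]: print(u,v,P[v,u].round(4))
im=snap('side','s11'); 
cv2.imwrite('pics/s11c.png',cv2.resize(im['color'][240:360,350:480,::-1],(650,600),interpolation=cv2.INTER_CUBIC))
P=cloud(im);c=im['color'].astype(int)
m=(c.max(2)<45)&(im['z_map']>0)&(np.hypot(P[...,0]-.535,P[...,1]+.261)<.06); print('dark minz',np.percentile(P[m][:,2],[0,1,5]))
E
```

```text
320 150 [ 0.5938 -0.2651  0.1431]
320 250 [ 0.5586 -0.2625  0.1437]
320 280 [ 0.5472 -0.2616  0.1439]
308 320 [ 0.5459 -0.2579  0.1716]
335 320 [ 0.5457 -0.266   0.1724]
308 295 [ 0.5463 -0.2574  0.1544]
320 420 [ 0.4848 -0.2569  0.1431]
262 215 [ 0.5433 -0.2228  0.0172]
420 200 [ 0.5426 -0.3302  0.0037]
dark minz [0.15161985 0.16187058 0.19519426]
```

View pics/s11c.png

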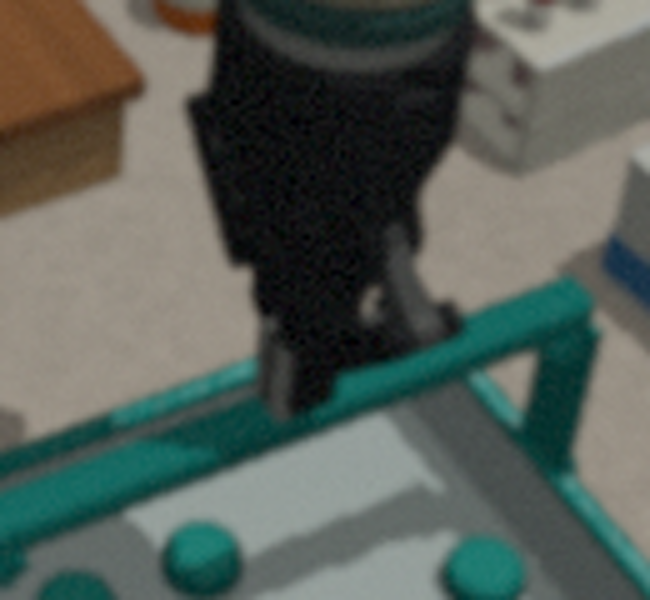

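The crop shows the shut tips above the bar, at about z=0.150 in the depth map, while the state says 0.116. So the tips are really about 33 mm higher than reported, and the pots were held near their shoulder. I reopen and go 33 mm deeper.

{"name": "carry_out", "arguments": {
  "deltas": [-0.2,0,0,0,0,0,0.3,0,0,0,0,0,0,0.3,0,0,0,0,0,0,0.3,0,0,0,0,0,0,0.3,0.3,0,0,0,0,0,0.3,0.2,0,0,0,0,0,0.3,0,0,0,0,0,0,0.3],
  "newtons": 110
}}

```text
clock: 19.55
position: [0.5343, -0.2607, 0.0965]
ee_rot: [0.027, -0.706, 0.026, 0.707]
contact_force: [-0.6, -0.2, 0.6]
width: 0.0551
```

```bash
python3 - <<'E'
from h import *
plan([.5357,-.2615,.084],down(np.deg2rad(-94.4)))
im=snap('wrist','w12');i=snap('side','s12');P=cloud(im)
cv2.imwrite('pics/s12c.png',cv2.resize(i['color'][240:360,350:480,::-1],(650,600),interpolation=cv2.INTER_CUBIC))
E
```

```text
t 19.55 pos [ 0.5343 -0.2607  0.0965] w 0.0551 F [-0.6 -0.2  0.6]
shift units(now axes) [ 0.208  0.011 -0.025] (target axes) [ 0.208  0.011 -0.024] turn units [0.022 0.036 0.021]
```

View pics/s12c.png

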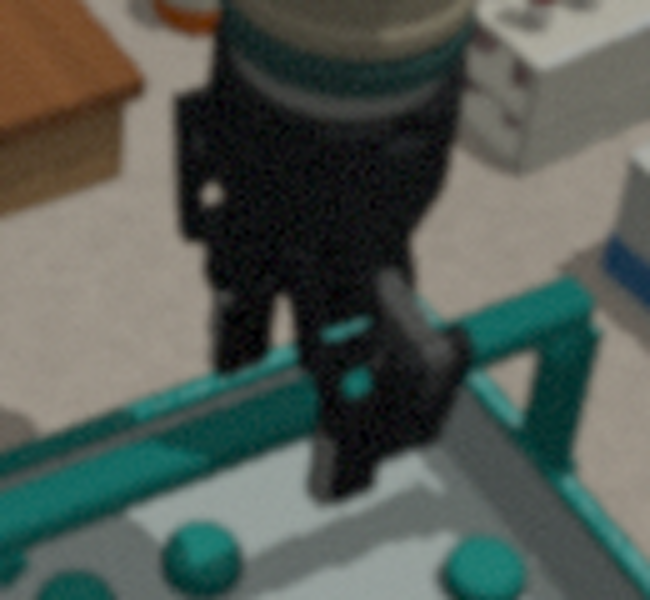

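View pics/w12.png

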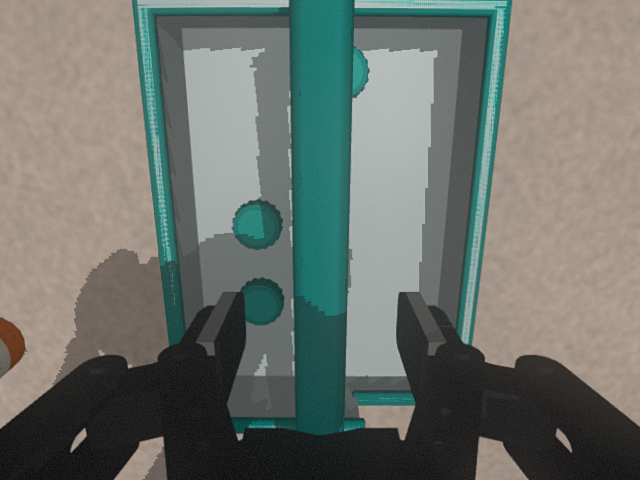

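The side crop shows the fingers now astride the bar: the near tip is at (330,490), below it. I go 12 mm deeper and close.

{"name": "carry_out", "arguments": {
  "deltas": [0.1,0.01,0,0,0,0,0.3,0.1,0,0,0,0,0,0.3,0,0,0,0,0,0,0.0,0,0,0,0,0,0,-0.3,0,0,0,0,0,0,-0.6,0,0,0,0,0,0,-1,0,0,0,0,0,0,-1,0,0,0,0,0,0,-1],
  "newtons": 110
}}

```text
clock: 20.65
position: [0.5352, -0.2615, 0.086]
ee_rot: [-0.027, 0.707, -0.026, -0.707]
contact_force: [0.4, 2.7, 1.2]
width: 0.0168
```

```bash
python3 - <<'E'
from h import *
plan([.5357,-.2615,.084],down(np.deg2rad(-94.4)))
im=snap('wrist','w13');i=snap('side','s13')
cv2.imwrite('pics/s13c.png',cv2.resize(i['color'][240:360,350:480,::-1],(650,600),interpolation=cv2.INTER_CUBIC))
E
```

```text
t 20.65 pos [ 0.5352 -0.2615  0.086 ] w 0.0168 F [0.4 2.7 1.2]
shift units(now axes) [ 0.033 -0.    -0.009] (target axes) [ 0.033 -0.    -0.009] turn units [ 0.023 -0.003  0.008]
```

View pics/s13c.png

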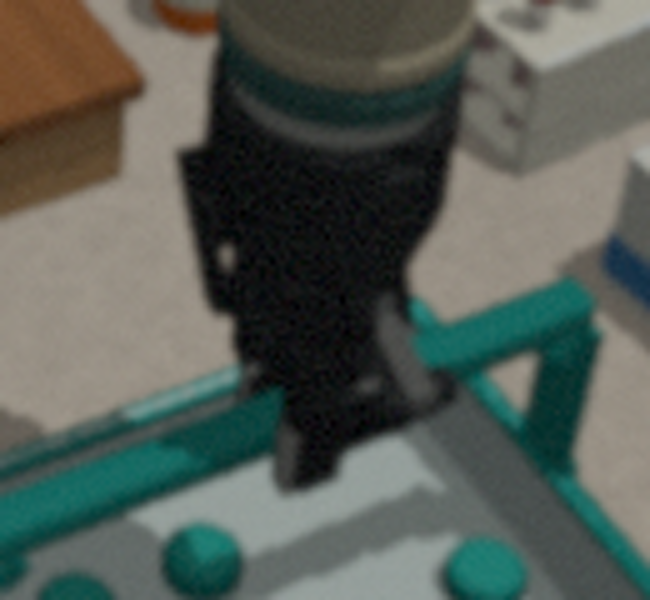

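{"name": "carry_out", "arguments": {
  "deltas": [-0.1,0,0,0,0,0,-1,-0.2,0,0,0,0,0,-1,-0.3,0,0,0,0,0,-1,-0.4,0,0,0,0,0,-1,-0.4,0,0,0,0,0,-1,-0.4,0,0,0,0,0,-1,-0.3,0,0,0,0,0,-1,-0.2,0,0,0,0,0,-1,-0.1,0,0,0,0,0,-1,0,0,0,0,0,0,-1]
}}

```text
clock: 22.0
position: [0.5351, -0.2619, 0.2298]
ee_rot: [-0.027, 0.707, -0.027, -0.707]
contact_force: [0.3, -0.1, -5.0]
width: 0.0163
```

```bash
python3 - <<'E'
from h import *
plan([.5357,-.2615,.23],down(np.deg2rad(-94.4)));print(readout.get_state()['moment'],readout.get_state()['qpos'].round(2))
i=snap('side','s14')
T=R.from_euler('z',-4.43,degrees=True); w=T.apply(np.array([1,-1,0])/2**.5); print('axis in tool',rot(readout.get_state()['ee_rot']).inv().apply(w))
E
```

```text
t 22.0 pos [ 0.5351 -0.2619  0.2298] w 0.0163 F [ 0.3 -0.1 -5. ]
shift units(now axes) [-0.004 -0.008 -0.01 ] (target axes) [-0.004 -0.008 -0.01 ] turn units [ 0.022 -0.     0.   ]
[-0.009968    0.08693248 -0.00102566] [-0.57  0.29  1.41  0.    1.44  1.07]
axis in tool [-0.00101731  0.70856841 -0.70564139]
```

View pics/s14.png

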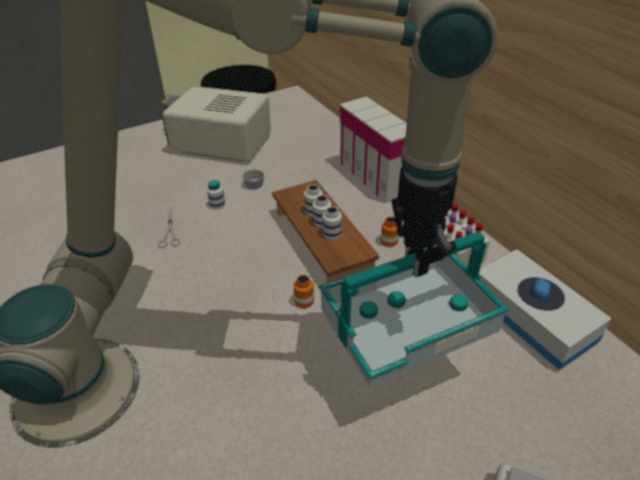

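The tote hangs level with the caps still in place at (369,310), (397,298) and (459,301). I tilt slowly about the diagonal axis.

{"name": "carry_out", "arguments": {
  "deltas": [0,0,0,0,0.1,-0.1,-1,0,0,0,0,0.2,-0.2,-1,0,0,0,0,0.25,-0.25,-1,0,0,0,0,0.25,-0.25,-1,0,0,0,0,0.25,-0.25,-1,0,0,0,0,0.25,-0.25,-1,0,0,0,0,0.25,-0.25,-1,0,0,0,0,0.25,-0.25,-1,0,0,0,0,0.25,-0.25,-1,0,0,0,0,0.25,-0.25,-1]
}}

```text
clock: 23.3
position: [0.535, -0.262, 0.2297]
ee_rot: [-0.081, 0.761, 0.028, -0.643]
contact_force: [0.3, -0.4, -3.5]
width: 0.0162
```

{"name": "carry_out", "arguments": {
  "deltas": [0,0,0,0,0.2,-0.2,-1,0,0,0,0,0.2,-0.2,-1,0,0,0,0,0.2,-0.2,-1,0,0,0,0,0.2,-0.2,-1,0,0,0,0,0.2,-0.2,-1,0,0,0,0,0.2,-0.2,-1,0,0,0,0,0.2,-0.2,-1,0,0,0,0,0.2,-0.2,-1,0,0,0,0,0.2,-0.2,-1,0,0,0,0,0.2,-0.2,-1]
}}

```text
clock: 24.55
position: [0.5351, -0.262, 0.2298]
ee_rot: [-0.128, 0.8, 0.076, -0.581]
contact_force: [0.5, 1.1, -3.7]
width: 0.0166
```

```bash
python3 - <<'E'
from h import *
s=readout.get_state();plan([.5357,-.2615,.23]);print(s['qpos'].round(2))
print('tilt',np.degrees(np.arccos(-rot(s['ee_rot']).as_matrix()[2,0])))
i=snap('side','s15')
cv2.imwrite('pics/s15c.png',cv2.resize(i['color'][200:440,300:540,::-1],(600,600),interpolation=cv2.INTER_CUBIC))
E
```

```text
t 24.55 pos [ 0.5351 -0.262   0.2298] w 0.0166 F [ 0.5  1.1 -3.7]
shift units(now axes) [ 0.002 -0.009 -0.01 ] (target axes) [ 0.002 -0.009 -0.01 ] turn units [0. 0. 0.]
[-0.85  0.25  1.57  0.44  1.35  0.69]
tilt 24.39313596419398
```

View pics/s15c.png

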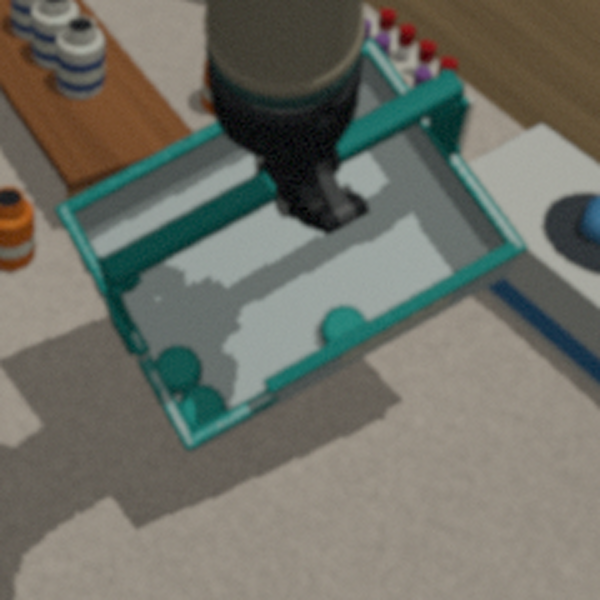

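At 24° two caps are in the corner (180,365) and (205,405), and the third is on the wall at (342,325). I continue to about 34°.

{"name": "carry_out", "arguments": {
  "deltas": [0,0,0,0,0.2,-0.2,-1,0,0,0,0,0.2,-0.2,-1,0,0,0,0,0.2,-0.2,-1,0,0,0,0,0.2,-0.2,-1,0,0,0,0,0.2,-0.2,-1,0,0,0,0,0.2,-0.2,-1,0,0,0,0,0.2,-0.2,-1,0,0,0,0,0.2,-0.2,-1,0,0,0,0,0,0,-1,0,0,0,0,0,0,-1]
}}

```text
clock: 25.85
position: [0.5352, -0.2619, 0.2298]
ee_rot: [-0.164, 0.826, 0.113, -0.528]
contact_force: [0.1, -0.6, -3.7]
width: 0.0164
```

```bash
python3 - <<'E'
from h import *
s=readout.get_state();plan([.5357,-.2615,.23])
print('tilt',np.degrees(np.arccos(-rot(s['ee_rot']).as_matrix()[2,0])))
i=snap('side','s16');j=snap('scene','sc16')
cv2.imwrite('pics/s16c.png',cv2.resize(i['color'][200:440,300:540,::-1],(600,600),interpolation=cv2.INTER_CUBIC))
cv2.imwrite('pics/sc16c.png',cv2.resize(j['color'][200:380,150:330,::-1],(600,600),interpolation=cv2.INTER_CUBIC))
E
```

```text
t 25.85 pos [ 0.5352 -0.2619  0.2298] w 0.0164 F [ 0.1 -0.6 -3.7]
shift units(now axes) [ 0.004 -0.008 -0.008] (target axes) [ 0.004 -0.008 -0.008] turn units [0. 0. 0.]
tilt 33.382708173368236
```

View pics/s16c.png

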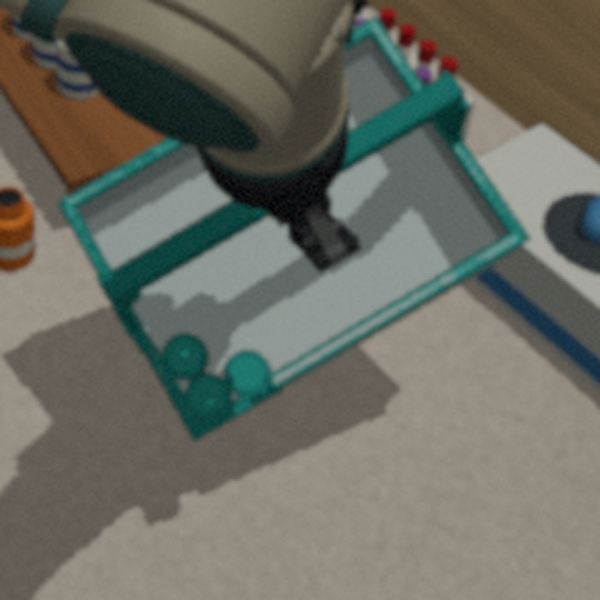

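View pics/sc16c.png

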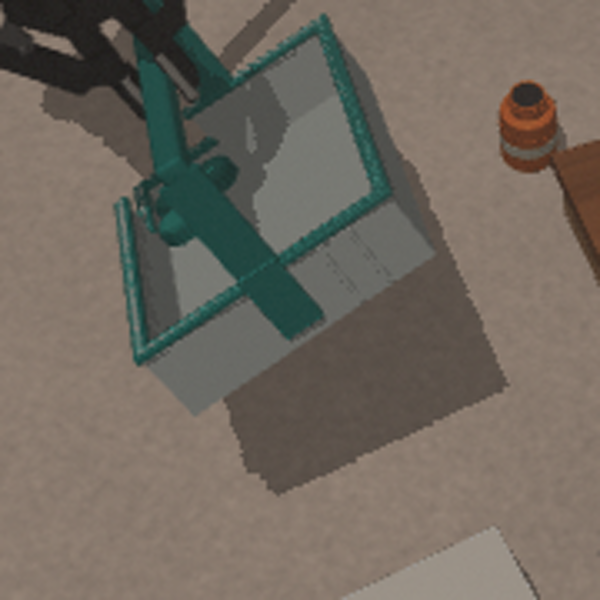

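All three caps are now in the corner, at side crop (185,355), (208,395) and (248,372). I hold still and check the tote's tilt, its clearance and the rest of the scene.

{"name": "carry_out", "arguments": {
  "deltas": [0,0,0,0,0,0,-1,0,0,0,0,0,0,-1,0,0,0,0,0,0,-1,0,0,0,0,0,0,-1,0,0,0,0,0,0,-1,0,0,0,0,0,0,-1,0,0,0,0,0,0,-1,0,0,0,0,0,0,-1]
}}

```text
clock: 26.95
position: [0.5351, -0.2618, 0.2298]
ee_rot: [-0.164, 0.826, 0.113, -0.528]
contact_force: [0.8, -0.1, -4.3]
width: 0.0161
```

```bash
python3 - <<'E'
from h import *
i=snap('side','s17');P=cloud(i)
def at(u,v): return int(300+u/2.5),int(200+v/2.5)
Q=[]
for u,v in [(290,320),(330,310),(400,270),(170,250),(380,180),(280,345),(430,260),(350,330)]:
    x,y=at(u,v); Q.append(P[y,x])
Q=np.array(Q); c=Q.mean(0); n=np.linalg.svd(Q-c)[2][2]; n*=np.sign(n[2]); print('res',((Q-c)@n).round(3),'tilt',np.degrees(np.arccos(n[2])),'dir rel tote x',np.degrees(np.arctan2(n[1],n[0]))+4.4)
k0=load('s16')['color'].astype(int); d=np.abs(k0-i['color']).max(2); print('changed px in tote',(d[200:440,300:540]>40).sum())
x,y=at(195,435); print('corner',[P[y-a,x].round(3) for a in (1,2,3)])
cv2.imwrite('pics/s17.png',i['color'][:,:,::-1])
E
```

```text
res [-0.018 -0.006  0.011 -0.    -0.03  -0.016  0.021  0.038] tilt 76.09389064391966 dir rel tote x -82.27516941368577
changed px in tote 522
corner [array([ 0.451, -0.302,  0.106]), array([ 0.452, -0.301,  0.106]), array([ 0.453, -0.299,  0.105])]
```

View pics/s17.png

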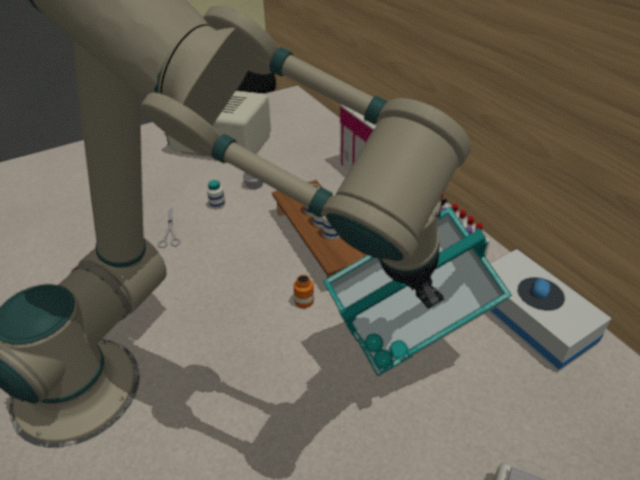

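View pics/sc16.png

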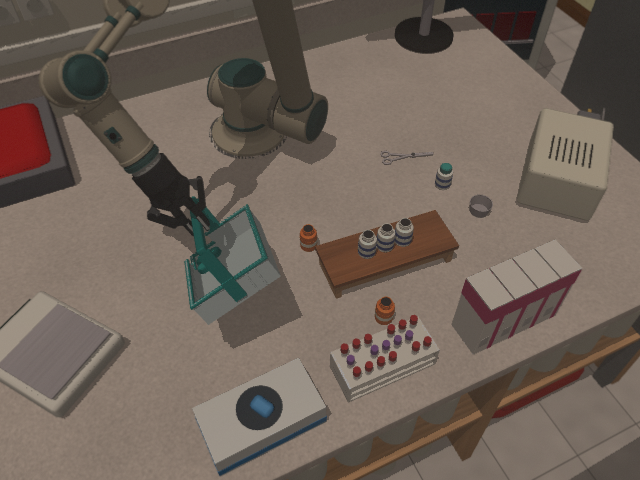

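My hand-picked plane points were not all on the floor, since the residuals reach 38 mm. I redo the fit and check whether the caps moved between the two pictures.

```bash
python3 - <<'E'
from h import *
i=load('s17');P=cloud(i);c=i['color'].astype(int)
m=np.zeros(c.shape[:2],bool);m[260:345,370:470]=1
m&=(c.min(2)>95)&(P[...,2]>.05)
Q=P[m];rng=np.random.default_rng(0);best=None
for _ in range(500):
    a=Q[rng.choice(len(Q),3,False)];n=np.cross(a[1]-a[0],a[2]-a[0]);l=np.linalg.norm(n)
    if l<1e-5: continue
    n/=l;k=abs((Q-a[0])@n)<.003
    if best is None or k.sum()>best.sum(): best=k
q=Q[best];n=np.linalg.svd(q-q.mean(0))[2][2];n*=np.sign(n[2])
print(best.sum(),len(Q),'tilt',np.degrees(np.arccos(n[2])),'dir in tote',np.degrees(np.arctan2(n[1],n[0])), 'ee tilt dir', n)
s=readout.get_state(); print(-rot(s['ee_rot']).as_matrix()[:,0])
d=np.abs(load('s16')['color'].astype(int)-c).max(2)>40;ys,xs=np.nonzero(d);print(d.sum(),d[330:375,360:415].sum(),d[0:200].sum())
a=np.hstack([load('s16')['color'][320:380,350:420,::-1],i['color'][320:380,350:420,::-1]]);cv2.imwrite('pics/cmp.png',cv2.resize(a,None,fx=5,fy=5,interpolation=cv2.INTER_CUBIC))
E
```

```text
4714 5096 tilt 33.252524669062886 dir in tote -138.83926870123298 ee tilt dir [-0.41281917 -0.3608964   0.836262  ]
[-0.41713382 -0.35872274  0.83505531]
522 92 0
```

View pics/cmp.png

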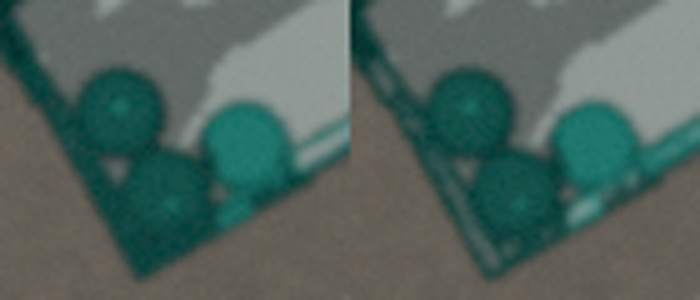

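The refit gives a tote tilt of 33.3°, agreeing with the tool's 33.4°. The caps sit at the same pixels in both pictures; only glare on the rim changed.

```bash
python3 -c "
from rig import job; print(job.sign_off())"
```

```text
the job is handed in; nothing more can be done
None
```

The job is handed in after about 27 s of the 67 s limit. The two open pots stand upright beside pot_a, and the arm is holding the tote tilted with all three caps in its cut-down corner.

**Pots:** They measure about 1 mm off one straight line along the middle of the shelf, with gaps of about 5 mm.

**Tote:** It is held by its handle and tilted 33.3° straight between the two walls; the gripper's own angle reads 33.4°. The lowest point I measured, on the tote's rim at that corner, is 0.105 m above the counter. All three caps were in the same place in pictures about a second apart.

**Other things:** In the last pictures the capped pot, forceps, bowl and orange pots look to be where they were.

**What failed or disagreed:**
- **Handle grip:** My first grip on the handle closed above the bar without touching it. The fingertips really sit about 33 mm higher than the reported position, so I reopened and went deeper. For the same reason the pots were gripped near the shoulder instead of mid-body.
- **Tilt check:** My first tilt measurement was wrong because its points were not all on the tote floor. The refit gave the 33.3° above.

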